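# Turn over the reorder marker of the empty parts bin

### The job

One of the three wooden parts bins has run empty. With a fingertip, without pinching it, gently turn that bin's hinged marker over its pin from green to red, until it lies flat on its other side with the red face up. Leave the markers of the two full bins showing green, do not disturb anything lying on the bench, and take the hand away.

Things in the scene. Friction and masses are not known exactly. Their poses are not given: they have to be found in the camera images.
- bin_empty: empty parts bin, fixed: open wooden box 180 long (its x), 105 wide (its y), 80 high, walls 7 mm, nothing in it. It has one of the three places in a dark carrier tray, 15 mm from the next bin. Origin: centre of its underside, 12 mm above the bench; its front wall, 90 mm from the origin, faces its own -x, towards the robot. A steel bracket on the front rim carries the marker's hinge pin.
- marker_empty (a joint): angle of the empty bin's marker about its pin, rad: 0 = level out over the bin's front, green face (white disc) up; grows as the free edge rises; pi/2 = upright; pi = its stop, level back over the bin's mouth, red face (white bar) up. Starts at 0 to 0.4. The pin is stiff: the marker stays at any angle it is left at; 1 to 2 N square to the plate near its free edge turn it.
- marker_empty_hinge (a point): middle of the hinge pin of the empty bin's marker, on the bin, 104 mm above the bench; its axes are the bin's: y along the pin, -x out of the front. The bracket's ears end 6 mm above the pin; steel toes under the marker reach 18 mm from the pin to front and back. Out beyond the front toe all is clear down to the tray and bench for a fingertip that goes under the marker.
- marker_empty_edge (a point): middle of the free edge of the empty bin's marker; moves with it. The marker is a rigid plate 70 mm wide along the pin, 5 mm thick, free edge rounded, 84.5 mm from pin to free edge, about 60 g. A finger pointing down, tilted towards the bin, can reach under the free edge. Its axes are the bin's, turned about y by the marker's angle.
- bin_antler: full bin of the same shape and size, heaped with sawn antler slices; fixed, a bystander. Origin: centre of its underside.
- marker_antler (a joint): angle of the marker of the antler bin, same meaning and size as marker_empty; starts between 0 and 0.25, green up, and must stay so, low over the bin's front.
- bin_brass: full bin of the same shape and size, heaped with brass bolster blocks; fixed, a bystander. Origin: centre of its underside.
- marker_brass (a joint): angle of the marker of the brass bin, same meaning and size as marker_empty; starts between 0 and 0.25, green up, and must stay so, low over the bin's front.
- file: loose flat file with wooden handle, 270 mm long along its x, 26 mm high, lying on the bench in front of the bins. Origin on the bench under it, 150 mm from the handle's end.
- mallet: loose hammer with wooden handle, 260 mm long along its x, 26 mm high, lying to the right on the bench. Origin under its middle.
- glue: loose yellow glue bottle, 48 mm diameter, 130 mm high, standing to the left. Origin: centre of its underside.
- tine: loose antler tine, about 165 mm long along its x and 24 mm high, lying to the left. Origin on the bench under its middle.
- scale_block: loose dark wooden handle block 120 by 40 by 22 mm, lying to the right. Origin: centre of its underside.
- ferrule: loose brass ring, 32 mm diameter, 24 mm high, standing to the right. Origin: centre of its underside.

How it is judged (in metres and radians):
At the end, for the whole second after the job is handed in: the empty bin's marker lies back over the bin's mouth, red face up, within 8 degrees (about 12 mm at its free edge) of its stop; the markers of the two full bins still lie forward, green up (below 0.5 rad) (value of joint marker_empty above 3 rad and value of joint each of marker_antler, marker_brass below 0.5 rad); the robot touches nothing.
It fails at once if a full bin's marker is turned or lifted by more than 0.5 rad (value of joint any of marker_antler, marker_brass above 0.5 rad).
It fails at once if the marker is pinched: the fingers squeeze its green side and its red side at once, over 3 N each (contact force between the fingers and marker_empty_c1 above 3 N and contact force between the fingers and marker_empty_c2 above 3 N).
It fails at once if the marker or its bin is pressed with more than 25 N (contact force between the fingers and bin_empty above 25 N).
It fails at once if the marker is flung over faster than 12 rad/s (velocity of joint marker_empty above 12 rad/s).
It fails at once if a loose thing on the bench is shifted or lifted by more than 20 mm (distance of any of file, mallet, glue, tine, scale_block, ferrule from where it was at the start of the episode above 0.02 m).
It also fails if it takes over 43 s, if anything falls off the work surface, if the arm or the gripper's body presses on something with over 40 N, if the wrist force passes 120 N, or if a joint passes its speed limit or range.

### The arm

A 6-joint arm with a two-finger parallel gripper is mounted at the origin on the work surface. World frame = base frame: x ahead of the robot, y to its left, z up, the work surface at z = 0. Lengths are in m, angles in degrees, forces in N, time in s.
With the tool pointing down it reaches from about 0.375 to 0.9 m from the base axis. Payload 3.1 kg.
Tool frame: the origin (TCP) lies midway between the tips of the shut fingers; the grasp point (between the pads) lies bot.hold_point_z behind it (bot.hold_point_z is the distance from the TCP to the grasp point, in m); z points along the fingers, y is the direction in which the jaws open and shut (so a half turn about z gives the same grasp; the last joint's range is limited). The gripper opens to 87 mm and grips with 3 to 60 N. Pads are 19 mm wide; open, the fingers measure 117 mm over their backs; the gripper's body (75 mm by 190 mm) begins 51 mm behind the grasp point.
Start: joints at [-77.55, 30.224, 82.088, -0, 67.689, -10.227], TCP at [0.241, -0.577, 0.223] pointing down, gripper open.
Joint ranges: [-176.69, 176.69], [-43.24, 126.21], [12.49, 139.97], [-82, 262], [0, 151.66], [-163.58, 163.58]. Speed limits (degrees/s): [159.86, 159.86, 180, 180, 180, 180].

### API

Orientations are given as a 3x3 rotation matrix whose columns are the frame's x, y, z axes.
In Python, from rig import bot, vision, hand_in gives the robot as it stands. The module is installed in compiled form; this text tells all that it offers.
- The arm moves only by the shell command python3 -m handwheel 'ROWS'. ROWS is JSON, a list of rows, each an object of numbers: "hand": the gripper's target within -1 to 1 (fully open at 1, half-way at 0, shut at -1); "dx", "dy", "dz": the shift along the world's x, y, z in cm; "wx", "wy", "wz": the turn, a rotation vector about the world's x, y, z in rad. In form: [{"hand": .., "dx": .., "dy": .., "dz": .., "wx": .., "wy": .., "wz": ..}, ...]. A call has 1 to 10 rows; each row shifts and turns the commanded pose from where the row before left it; what a row does not reach is not made up. A row lasts 1/10 s, in which the tool goes at most 50 mm and 8.59 degrees, less where a joint would pass 70% of its speed; a pose out of reach is approached as far as the arm can. A call with a gripper value outside its range is refused whole. The fingers move at their own pace and stop on an object; the grip force is fixed at half the most. Time passes only in rows, so rows that do not move let the fingers close. It gives the time, the measured TCP pose, the force and the opening at its end, in the units of the state.
- bot.read_state(): the state, without advancing time (a new reading comes with each control period).
- vision.capture(name): name is "side" or "top" or "wrist"; returns (picture, depth): 384x512x3 uint8, red, green, blue; 384x512 float32, m along the optical axis (not along the pixel's ray), 0 where there is no reading.
- vision.get_calibration(name): a dict with "fx", "fy", "cx", "cy" (pixels), "rvec" (rotation vector, rad) and "tvec" (3), from world to camera coordinates, as OpenCV has them. Camera axes: x right, y down, z forward; pixel columns grow to the right and rows downward; lengths in m; the calibration is good to about 2 mm. A picture is of the moment at which its call begins: read the wrist's pose just before it. get_calibration takes no time and is no camera call; for the wrist camera it gives the pose at the moment of the call.
- hand_in(): hands the job in, once; it reports no verdict.
The state is a dict: "time_s": time; "joint_positions": joint angles; "qvel": joint speeds; "tau": joint torques, N m; "position": TCP position; "tcp_rot": TCP orientation; "force": force on the tool from outside, world axes, zero at the start; "moment": the same for the moment, N m; "opening": opening from 0.0 (shut) to 1.0 (fully open).
Only numpy, scipy, OpenCV 4.12 (cv2) and the standard library are available. Lean on these libraries where they do the work, as an engineer would, in place of code of your own. Each camera call takes 0.05 s, during which the arm holds its last target.

## Working session

There is one attempt and no reset: what is moved stays moved. The work goes in short steps, Python scripts to look and compute and a shell command to move; the robot and the scene stay as the last step left them, time stands still between calls to the robot, and variables do not carry over. Pictures are saved under pics/ and viewed, and the job is handed in when it is done.

```bash
mkdir -p pics; cat > h.py <<'E'
import numpy as np, cv2
from rig import bot, vision
def cap(n,f):
    c=vision.get_calibration(n); p,d=vision.capture(n)
    cv2.imwrite(f'pics/{f}.png',p[:,:,::-1]); np.savez(f'pics/{f}.npz',d=d,p=p,**{k:np.array(v) for k,v in c.items()})
def world(f):
    z=np.load(f'pics/{f}.npz'); d=z['d']; R=cv2.Rodrigues(z['rvec'].astype(float))[0]; t=z['tvec'].reshape(3)
    v,u=np.mgrid[:384,:512]
    P=np.stack([(u-z['cx'])/z['fx']*d,(v-z['cy'])/z['fy']*d,d],-1)
    return (P-t)@R, z['p'], d
E
python3 - <<'E'
from h import *
for n in('side','top','wrist'): cap(n,n+'0')
s=bot.read_state(); print(s, bot.hold_point_z)
E
```

```text
{'time_s': 0.15, 'joint_positions': array([-7.75473523e+01,  3.02677484e+01,  8.21388913e+01, -1.38668052e-03,
        6.76879399e+01, -1.02260525e+01]), 'qvel': array([-5.40091795e-02, -2.24900590e-01, -3.09228409e-01,  1.26742294e-04,
       -1.00363478e-01, -4.15267294e-03]), 'tau': array([ 2.65775116e-04, -4.40431988e+01, -1.76842368e+01,  6.34088041e-02,
        5.52411529e-02, -9.78585695e-05]), 'position': array([ 0.24088983, -0.57611691,  0.22178902]), 'tcp_rot': array([[ 9.22677988e-01,  3.85571249e-01, -3.77813171e-04],
       [ 3.85571339e-01, -9.22676628e-01,  1.60706080e-03],
       [ 2.71037058e-04, -1.62847356e-03, -9.99998637e-01]]), 'force': array([ 0.0809971 ,  0.25866639, -0.6983936 ]), 'moment': array([0.02213733, 0.06186069, 0.00956371]), 'opening': 0.9969549554221178} 0.0187
```

View pics/side0.png

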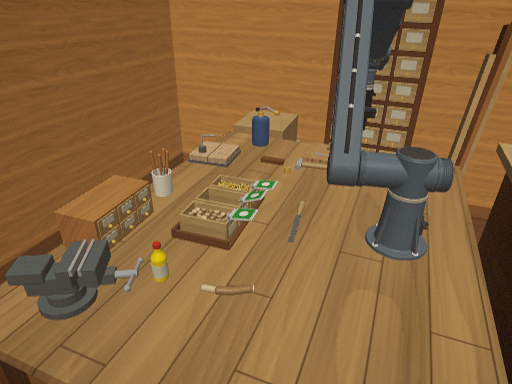

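View pics/top0.png

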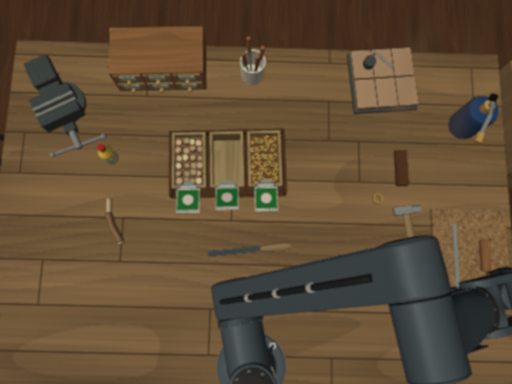

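The empty bin is the middle one: bare floor at top px (227,160), its marker at (227,196). The file lies in front at (250,250).

```bash
python3 - <<'E'
from h import *
W,p,d=world('top0')
hsv=cv2.cvtColor(p,cv2.COLOR_RGB2HSV)
g=((hsv[...,0]>50)&(hsv[...,0]<85)&(hsv[...,1]>120)).astype(np.uint8)
n,l,s,c=cv2.connectedComponentsWithStats(g)
for i in range(1,n):
    if s[i,4]<60: continue
    P=W[(l==i)&(d>0)]; A=np.c_[P[:,:2],np.ones(len(P))]
    k=np.linalg.lstsq(A,P[:,2],rcond=None)[0]
    print('top',c[i],s[i],P.min(0).round(3),P.max(0).round(3),P.mean(0).round(3),'plane',k.round(3))
    print(cv2.minAreaRect((P[:,:2]*1000).astype(np.float32)))
# bin rims: height ~.092
m=(W[...,2]>.082)&(W[...,2]<.1)&(W[...,0]>.45)&(W[...,0]<.85)&(abs(W[...,1])<.4)&(g==0)
P=W[m];print(len(P),cv2.minAreaRect((P[:,:2]*1000).astype(np.float32)))
# file
m=(W[...,2]>.008)&(W[...,2]<.04)&(W[...,0]>.3)&(W[...,0]<.48)&(abs(W[...,1])<.3);P=W[m];print('file',len(P),P.min(0),P.max(0),cv2.minAreaRect((P[:,:2]*1000).astype(np.float32)))
# along empty centre column
for v in range(125,215,3): print(v,W[v,227].round(3),p[v,227])
W,p,d=world('side0')
hsv=cv2.cvtColor(p,cv2.COLOR_RGB2HSV)
g=((hsv[...,0]>50)&(hsv[...,0]<85)&(hsv[...,1]>120)).astype(np.uint8)
n,l,s,c=cv2.connectedComponentsWithStats(g)
for i in range(1,n):
    if s[i,4]<60: continue
    P=W[(l==i)&(d>0)]; A=np.c_[P[:,:2],np.ones(len(P))]
    k=np.linalg.lstsq(A,P[:,2],rcond=None)[0]
    print('side',c[i],P.min(0).round(3),P.max(0).round(3),P.mean(0).round(3),'plane',k.round(3))
I=cv2.imread('pics/side0.png')[160:260,160:300];cv2.imwrite('pics/sz.png',cv2.resize(I,None,fx=5,fy=5,interpolation=2))
E
```

```text
top [226.45945946 196.71891892] [217 189  20  17 185] [0.482 0.059 0.104] [0.539 0.117 0.14 ] [0.512 0.088 0.122] plane [-0.379 -0.02   0.318]
((510.47119140625, 87.48037719726562), (54.92152786254883, 58.188907623291016), 2.0068652629852295)
top [265.92857143 197.54761905] [257 189  19  18 210] [ 0.486 -0.061  0.101] [ 0.544 -0.005  0.122] [ 0.514 -0.033  0.112] plane [-0.129 -0.003  0.178]
((514.6051025390625, -33.70408630371094), (57.3126220703125, 55.94793701171875), 1.1611522436141968)
top [187.51162791 199.63255814] [178 191  20  18 215] [0.473 0.178 0.103] [0.53  0.237 0.122] [0.501 0.207 0.113] plane [-0.142  0.01   0.183]
((501.691650390625, 207.48699951171875), (56.1927490234375, 59.34659957885742), 1.0153404474258423)
1262 ((637.5188598632812, 92.96052551269531), (187.47650146484375, 346.18780517578125), 2.903351306915283)
file 519 [ 0.3002551  -0.29768486  0.00800819] [0.47976952 0.29860144 0.03188529] ((388.9114074707031, 0.96954345703125), (596.3224487304688, 178.21128845214844), 89.66293334960938)
125 [ 0.783  0.1   -0.001] [110  86  56]
128 [0.77  0.099 0.006] [103  8
[... 608 characters left out ...]

179 [0.591 0.093 0.014] [131 113  79]
182 [0.563 0.089 0.097] [120 125 116]
185 [0.549 0.087 0.116] [151 156 143]
188 [0.541 0.087 0.111] [100 121  91]
191 [0.529 0.087 0.123] [46 94 47]
194 [0.521 0.086 0.117] [171 161 144]
197 [0.511 0.086 0.118] [175 163 147]
200 [0.5   0.085 0.129] [171 160 144]
203 [0.491 0.085 0.131] [31 89 38]
206 [0.481 0.085 0.132] [115 123  98]
209 [0.471 0.084 0.137] [143 130 106]
212 [ 0.484  0.09  -0.004] [124  97  63]
side [265.28125 183.84375] [ 0.482 -0.066  0.104] [ 0.544 -0.005  0.115] [ 0.513 -0.034  0.109] plane [-0.109  0.017  0.166]
side [243.26168224 213.21495327] [0.469 0.174 0.106] [0.533 0.237 0.118] [0.501 0.205 0.111] plane [-0.146 -0.006  0.185]
```

View pics/sz.png

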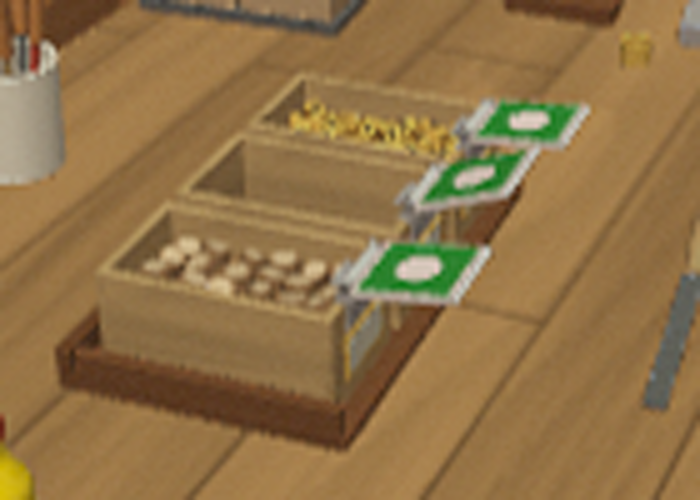

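Middle bin empty. Bin yaw ≈ +3°, marker_empty angle ≈ 0.37 rad (free edge at about (0.471, 0.085, 0.135)), pin near x 0.55. The numbers agree with the 104 mm pin height and the 84.5 mm plate. Moving over with the fingers shut.

```bash
python3 -m handwheel '[{"hand":-1,"dx":1.2,"dy":4.4,"dz":0.3,"wx":0,"wy":0,"wz":-0.0228},{"hand":-1,"dx":1.2,"dy":4.4,"dz":0.3,"wx":0,"wy":0,"wz":-0.0228},{"hand":-1,"dx":1.2,"dy":4.4,"dz":0.3,"wx":0,"wy":0,"wz":-0.0228},{"hand":-1,"dx":1.2,"dy":4.4,"dz":0.3,"wx":0,"wy":0,"wz":-0.0228},{"hand":-1,"dx":1.2,"dy":4.4,"dz":0.3,"wx":0,"wy":0,"wz":-0.0228},{"hand":-1,"dx":1.2,"dy":4.4,"dz":0.3,"wx":0,"wy":0,"wz":-0.0228},{"hand":-1,"dx":1.2,"dy":4.4,"dz":0.3,"wx":0,"wy":0,"wz":-0.0228},{"hand":-1,"dx":1.2,"dy":4.4,"dz":0.3,"wx":0,"wy":0,"wz":-0.0228},{"hand":-1,"dx":1.2,"dy":4.4,"dz":0.3,"wx":0,"wy":0,"wz":-0.0228},{"hand":-1,"dx":1.2,"dy":4.4,"dz":0.3,"wx":0,"wy":0,"wz":-0.0228}]'
python3 -m handwheel '[{"hand":-1,"dx":1.2,"dy":4.4,"dz":0,"wx":0,"wy":0,"wz":-0.0228},{"hand":-1,"dx":1.2,"dy":4.4,"dz":0,"wx":0,"wy":0,"wz":-0.0228},{"hand":-1,"dx":1.2,"dy":4.4,"dz":0,"wx":0,"wy":0,"wz":-0.0228},{"hand":-1,"dx":1.2,"dy":4.4,"dz":0,"wx":0,"wy":0,"wz":-0.0228},{"hand":-1,"dx":1.2,"dy":4.4,"dz":0,"wx":0,"wy":0,"wz":-0.0228},{"hand":-1,"dx":0,"dy":0,"dz":0,"wx":0,"wy":0,"wz":0}]'
python3 -c "
from h import *
s=bot.read_state();print(s['joint_positions'],s['tcp_rot'])"
```

```text
time_s: 1.15
position: [0.361, -0.1349, 0.2527]
tcp_rot: [[0.986, 0.165, 0.0], [0.165, -0.986, -0.0], [0.0, 0.0, -1.0]]
force: [0.6, -0.7, 0.7]
opening: 0.169
time_s: 1.75
position: [0.4216, 0.088, 0.2526]
tcp_rot: [[0.998, 0.061, 0.001], [0.061, -0.998, 0.002], [0.001, -0.002, -1.0]]
force: [-0.5, -1.2, -0.6]
opening: 0.005
[ -3.2218943   12.62569521 106.41145085   0.1152021   60.89501182
  83.212243  ] [[ 0.99812336  0.0612218   0.00128179]
 [ 0.0612196  -0.99812289  0.0016874 ]
 [ 0.00138269 -0.00160576 -0.99999775]]
```

```bash
python3 - <<'E'
from h import *
cap('wrist','wrist1'); cap('side','side1')
W,p,d=world('wrist1')
hsv=cv2.cvtColor(p,cv2.COLOR_RGB2HSV)
g=((hsv[...,0]>50)&(hsv[...,0]<85)&(hsv[...,1]>120)).astype(np.uint8)
n,l,s,c=cv2.connectedComponentsWithStats(g)
for i in range(1,n):
    if s[i,4]<200: continue
    P=W[(l==i)&(d>0)]; A=np.c_[P[:,:2],np.ones(len(P))]
    k=np.linalg.lstsq(A,P[:,2],rcond=None)[0]
    print(c[i],s[i],P.min(0).round(3),P.max(0).round(3),'plane',k.round(3))
E
```

```text
[263.42073347  94.1931851 ] [ 230   61   68   66 3463] [0.478 0.053 0.109] [0.54  0.12  0.135] plane [-0.379 -0.021  0.317]
[141.68408894  95.0306093 ] [ 108   62   68   68 3463] [0.467 0.172 0.106] [0.533 0.24  0.119] plane [-0.144 -0.009  0.186]
[384.05721754  97.42956724] [ 350   64   70   69 3443] [ 0.479 -0.067  0.106] [0.545 0.001 0.117] plane [-0.108 -0.006  0.166]
```

View pics/wrist1.png

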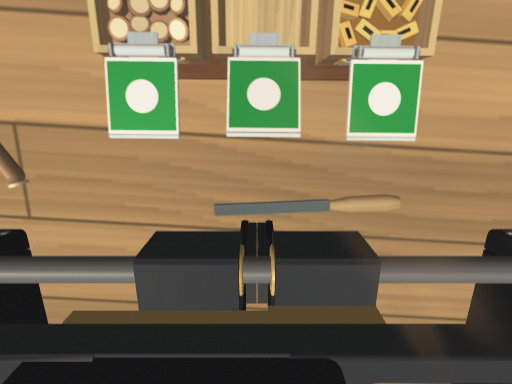

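View pics/side1.png

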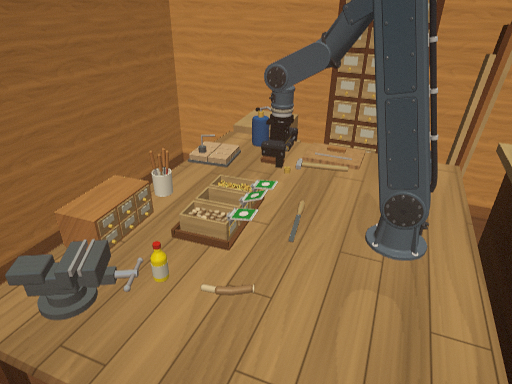

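```bash
python3 - <<'E'
from h import *
c=vision.get_calibration('side')
K=np.array([[c['fx'],0,c['cx']],[0,c['fy'],c['cy']],[0,0,1]])
print(cv2.projectPoints(np.array([[.4216,.088,.2526],[.241,-.577,.22],[.471,.085,.135],[.55,.088,.104]]),np.array(c['rvec'],float),np.array(c['tvec'],float),K,None)[0][:,0])
print(-cv2.Rodrigues(np.array(c['rvec'],float))[0].T@np.array(c['tvec']).reshape(3))
c=vision.get_calibration('wrist');print(-cv2.Rodrigues(np.array(c['rvec'],float))[0].T@np.array(c['tvec']).reshape(3))
I=np.load('pics/wrist1.npz');W,p,d=world('wrist1')
for v in range(36,140,4): print(v,W[v,263].round(3),p[v,263])
E
```

```text
[[278.40716376 166.34124245]
 [358.85931853 126.86554732]
 [264.40025864 193.32525176]
 [244.19992222 196.87188504]]
[0.07460037 1.15313939 0.75579823]
[0.49737008 0.08891866 0.41389562]
36 [0.564 0.09  0.096] [187 191 189]
40 [0.56  0.09  0.098] [188 192 189]
44 [0.557 0.09  0.097] [185 189 186]
48 [0.551 0.09  0.109] [216 213 196]
52 [0.548 0.09  0.108] [224 230 220]
56 [0.544 0.089 0.107] [209 201 185]
60 [0.54  0.089 0.11 ] [206 211 178]
64 [0.537 0.089 0.11 ] [ 55 145  68]
68 [0.533 0.089 0.113] [ 54 145  69]
72 [0.529 0.088 0.114] [ 54 145  69]
76 [0.525 0.088 0.117] [ 61 148  75]
80 [0.522 0.088 0.117] [239 231 219]
84 [0.518 0.088 0.12 ] [239 231 219]
88 [0.514 0.088 0.119] [239 230 218]
92 [0.511 0.087 0.121] [239 231 219]
96 [0.507 0.087 0.123] [239 231 219]
100 [0.503 0.087 0.123] [239 231 219]
104 [0.5   0.087 0.125] [239 231 219]
108 [0.496 0.086 0.127] [239 231 219]
112 [0.492 0.086 0.128] [ 55 146  70]
116 [0.489 0.086 0.129] [ 55 146  71]
120 [0.485 0.086 0.131] [ 55 147  72]
124 [0.482 0.086 0.132] [ 54 147  71]
128 [0.478 0.085 0.133] [217 218 189]
132 [0.474 0.085 0.135] [184 176 162]
136 [0.471 0.085 0.134] [209 204 185]
```

```bash
cat > plan.py <<'E'
import numpy as np
pin=np.array([.549,.104])
def tcp(th,t):
    th,t=np.radians(th),np.radians(t)
    u=np.array([-np.cos(th),np.sin(th)]);m=np.array([np.sin(th),np.cos(th)])
    n=np.array([np.cos(t),np.sin(t)]);a=np.array([-np.sin(t),np.cos(t)])
    if t<np.pi/2-th: return pin+.082*u-.012*n-.012*a
    return pin+.070*u-.0025*m-.0095*n
if __name__=='__main__':
  pr=None
  for th in range(15,181,5):
    t=np.interp(th,[0,45,90,150,180],[45,45,25,0,0]); p=tcp(th,t)
    print(th,round(t,1),p.round(4),'' if pr is None else ((p-pr)*100).round(2)); pr=p
E
python3 plan.py
python3 -m handwheel '[{"hand":-1,"dx":-0.2,"dy":-0.1,"dz":-1,"wx":0.007,"wy":-0.131,"wz":0},{"hand":-1,"dx":-0.2,"dy":-0.1,"dz":-1,"wx":0.007,"wy":-0.131,"wz":0},{"hand":-1,"dx":-0.2,"dy":-0.1,"dz":-1,"wx":0.007,"wy":-0.131,"wz":0},{"hand":-1,"dx":-0.2,"dy":-0.1,"dz":-1,"wx":0.007,"wy":-0.131,"wz":0},{"hand":-1,"dx":-0.2,"dy":-0.1,"dz":-1,"wx":0.007,"wy":-0.131,"wz":0},{"hand":-1,"dx":-0.2,"dy":-0.1,"dz":-1,"wx":0.007,"wy":-0.131,"wz":0},{"hand":-1,"dx":0,"dy":0,"dz":0,"wx":0,"wy":0,"wz":0}]'
```

```text
15 45.0 [0.4698 0.1083] 
20 45.0 [0.4719 0.1151] [0.22 0.68]
25 45.0 [0.4747 0.1217] [0.27 0.66]
30 45.0 [0.478 0.128] [0.33 0.63]
35 45.0 [0.4818 0.1341] [0.38 0.6 ]
40 45.0 [0.4862 0.1397] [0.44 0.57]
45 45.0 [0.491 0.145] [0.48 0.53]
50 42.8 [0.4951 0.1496] [0.41 0.46]
55 40.6 [0.4996 0.1537] [0.45 0.42]
60 38.3 [0.5044 0.1575] [0.48 0.37]
65 36.1 [0.5095 0.1608] [0.51 0.33]
70 33.9 [0.5148 0.1636] [0.53 0.28]
75 31.7 [0.5204 0.166 ] [0.56 0.24]
80 29.4 [0.5261 0.1678] [0.57 0.19]
85 27.2 [0.532  0.1692] [0.59 0.13]
90 25.0 [0.5379 0.17  ] [0.59 0.08]
95 22.9 [0.5439 0.1703] [0.6  0.03]
100 20.8 [0.5498 0.17  ] [ 0.6  -0.03]
105 18.8 [0.5557 0.1692] [ 0.59 -0.08]
110 16.7 [0.5615 0.1679] [ 0.58 -0.13]
115 14.6 [0.5671 0.1661] [ 0.56 -0.18]
120 12.5 [0.5726 0.1638] [ 0.54 -0.23]
125 10.4 [0.5778 0.1611] [ 0.52 -0.28]
130 8.3 [0.5827 0.1579] [ 0.49 -0.32]
135 6.2 [0.5873 0.1542] [ 0.46 -0.36]
140 4.2 [0.5915 0.1502] [ 0.43 -0.4 ]
145 2.1 [0.5954 0.1459] [ 0.39 -0.44]
150 0.0 [0.5989 0.1412] [ 0.35 -0.47]
155 0.0 [0.6019 0.1358] [ 0.3  -0.53]
160 0.0 [0.6044 0.1303] [ 0.25 -0.56]
165 0.0 [0.6065 0.1245] [ 0.2  -0.58]
170 0.0 [0.608  0.1186] [ 0.15 -0.59]
175 0.0 [0.609  0.1126] [ 0.1 -0.6]
180 0.0 [0.6095 0.1065] [ 0.05 -0.61]
time_s: 2.55
position: [0.4164, 0.1063, 0.2136]
tcp_rot: [[0.868, 0.106, 0.484], [0.054, -0.991, 0.119], [0.493, -0.077, -0.867]]
force: [0.2, 0.1, 0.7]
opening: 0.004
```

```bash
python3 -c "
from h import *
s=bot.read_state();print(s['joint_positions'].round(1),s['position'],s['qvel'].round(1))
c=vision.get_calibration('side');cap('side','side2')"
```

```text
[ -9.    9.4 131.5  45.6  15.7  34.3] [0.41636343 0.1063037  0.21355234] [  0.7  -0.3  -2.2 -10.   -0.   10.7]
```

View pics/side2.png

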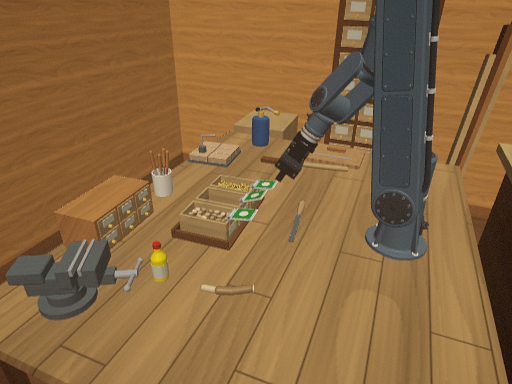

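Near the forearm-aligned wrist singularity (q5 → 0), 45° is not reachable here. A tilt of about 20° is enough; I'll compute the correction.

```bash
cat > corr.py <<'E'
import sys
from h import *
from scipy.spatial.transform import Rotation as R
def corr(t,p,show=True):
    s=bot.read_state()
    # tool x->bin x, y-> -bin y, z down, then tilted
    T=(R.from_euler('z',3.1,degrees=True)*R.from_euler('y',-t,degrees=True)).as_matrix()@np.diag([1,-1,-1.])
    w=R.from_matrix(T@s['tcp_rot'].T).as_rotvec()
    print('t',s['time_s'],'q',s['joint_positions'].round(1),'pos',s['position'].round(4),'F',s['force'].round(1))
    print('d cm',((np.array(p)-s['position'])*100).round(2),'w',w.round(4))
if __name__=='__main__': corr(float(sys.argv[1]),[float(x) for x in sys.argv[2:5]])
E
python3 corr.py 20 .44 .084 .20
```

```text
t 2.6 q [ -9.    9.4 131.4  45.3  15.7  34.6] pos [0.4171 0.1061 0.214 ] F [-1.4 -1.   0.2]
d cm [ 2.29 -2.21 -1.4 ] w [-0.0891  0.162  -0.0462]
```

```bash
python3 -m handwheel '[{"hand":-1,"dx":0.57,"dy":-0.55,"dz":-0.35,"wx":-0.0223,"wy":0.0405,"wz":-0.0115},{"hand":-1,"dx":0.57,"dy":-0.55,"dz":-0.35,"wx":-0.0223,"wy":0.0405,"wz":-0.0115},{"hand":-1,"dx":0.57,"dy":-0.55,"dz":-0.35,"wx":-0.0223,"wy":0.0405,"wz":-0.0115},{"hand":-1,"dx":0.57,"dy":-0.55,"dz":-0.35,"wx":-0.0223,"wy":0.0405,"wz":-0.0115},{"hand":-1,"dx":0,"dy":0,"dz":0,"wx":0,"wy":0,"wz":0}]'; python3 corr.py 20 .44 .084 .1
```

```text
time_s: 3.1
position: [0.4429, 0.0851, 0.2018]
tcp_rot: [[0.935, 0.059, 0.351], [0.055, -0.998, 0.022], [0.352, -0.001, -0.936]]
force: [-0.4, 1.2, 0.5]
opening: 0.007
t 3.1 q [ -5.6  13.1 122.4   7.8  24.4  74.5] pos [0.4429 0.0851 0.2018] F [-0.4  1.2  0.5]
d cm [ -0.29  -0.11 -10.18] w [-0.0016  0.0101 -0.0051]
```

```bash
python3 -m handwheel '[{"hand":-1,"dx":0,"dy":0,"dz":-1.5,"wx":0,"wy":0.001,"wz":0},{"hand":-1,"dx":0,"dy":0,"dz":-1.5,"wx":0,"wy":0.001,"wz":0},{"hand":-1,"dx":-0.1,"dy":0,"dz":-1.5,"wx":0,"wy":0.001,"wz":0},{"hand":-1,"dx":-0.1,"dy":0,"dz":-1.5,"wx":0,"wy":0.001,"wz":0},{"hand":-1,"dx":-0.1,"dy":0,"dz":-1.5,"wx":0,"wy":0.001,"wz":0},{"hand":-1,"dx":0,"dy":0,"dz":-1.5,"wx":0,"wy":0.001,"wz":0},{"hand":-1,"dx":0,"dy":0,"dz":0,"wx":0,"wy":0,"wz":0}]'; python3 corr.py 20 .4652 .085 .118; python3 - <<'E'
from h import *
cap('side','side3'); cap('top','top3'); cap('wrist','wrist3')
a=cv2.imread('pics/side3.png')[140:240,180:320]; b=cv2.imread('pics/top3.png')[120:270,150:300]; c=cv2.imread('pics/wrist3.png')
cv2.imwrite('pics/v3.png',np.hstack([cv2.resize(a,(420,300),interpolation=2),cv2.resize(c,(380,300))]))
E
```

```text
time_s: 3.8
position: [0.4354, 0.0862, 0.1095]
tcp_rot: [[0.939, 0.058, 0.338], [0.053, -0.998, 0.024], [0.339, -0.005, -0.941]]
force: [0.5, -0.2, 0.8]
opening: 0.006
t 3.8 q [ -5.7  26.5 128.8  32.6   6.1  49.2] pos [0.4354 0.0862 0.1095] F [ 0.5 -0.2  0.8]
d cm [ 2.98 -0.12  0.85] w [-0.005  -0.0035 -0.0039]
```

View pics/v3.png

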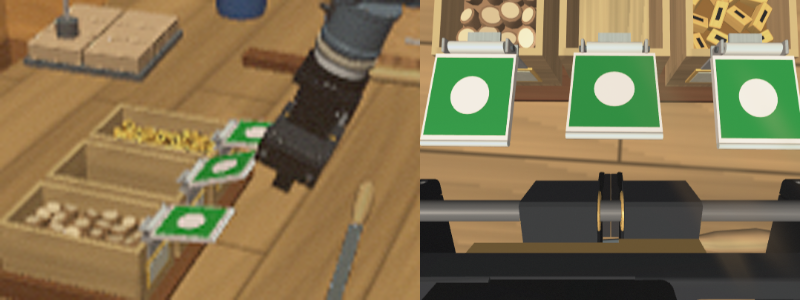

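```bash
python3 -m handwheel '[{"hand":-1,"dx":0.6,"dy":0,"dz":0.1,"wx":0,"wy":0,"wz":0},{"hand":-1,"dx":0.6,"dy":0,"dz":0.1,"wx":0,"wy":0,"wz":0},{"hand":-1,"dx":0.6,"dy":0,"dz":0.1,"wx":0,"wy":0,"wz":0},{"hand":-1,"dx":0.5,"dy":0,"dz":0.2,"wx":0,"wy":0,"wz":0},{"hand":-1,"dx":0.3,"dy":0,"dz":0.2,"wx":0,"wy":0,"wz":0},{"hand":-1,"dx":0,"dy":0,"dz":0,"wx":0,"wy":0,"wz":0}]'; python3 corr.py 20 .4652 .085 .118; python3 - <<'E'
from plan import *
pr=None
for th in range(20,181,10):
    t=np.interp(th,[0,70,150,180],[20,20,0,0]); p=tcp(th,t)
    print(th,round(t,1),p.round(4),'' if pr is None else ((p-pr)*100).round(2)); pr=p
E
```

```text
time_s: 4.55
position: [0.4632, 0.0866, 0.1187]
tcp_rot: [[0.937, 0.061, 0.343], [0.056, -0.998, 0.025], [0.344, -0.004, -0.939]]
force: [-0.9, 0.5, -0.1]
opening: 0.004
t 4.55 q [ -5.2  26.  124.7  18.7  10.   63.6] pos [0.4632 0.0866 0.1187] F [-0.9  0.5 -0.1]
d cm [ 0.2  -0.16 -0.07] w [-0.0041  0.002  -0.0065]
20 20.0 [0.4648 0.1167] 
30 20.0 [0.4708 0.1296] [0.6 1.3]
40 20.0 [0.479  0.1413] [0.82 1.17]
50 20.0 [0.4891 0.1514] [1.01 1.01]
60 20.0 [0.5008 0.1596] [1.17 0.82]
70 20.0 [0.5138 0.1657] [1.3 0.6]
80 17.5 [0.5253 0.1696] [1.15 0.4 ]
90 15.0 [0.5373 0.1715] [1.2  0.19]
100 12.5 [0.5494 0.1713] [ 1.21 -0.02]
110 10.0 [0.5612 0.169 ] [ 1.18 -0.23]
120 7.5 [0.5724 0.1646] [ 1.12 -0.44]
130 5.0 [0.5826 0.1584] [ 1.02 -0.62]
140 2.5 [0.5915 0.1505] [ 0.89 -0.79]
150 0.0 [0.5989 0.1412] [ 0.73 -0.93]
160 0.0 [0.6044 0.1303] [ 0.56 -1.09]
170 0.0 [0.608  0.1186] [ 0.36 -1.17]
180 0.0 [0.6095 0.1065] [ 0.15 -1.21]
```

```bash
python3 -m handwheel '[{"hand":-1,"dx":0.4,"dy":0,"dz":0.4,"wx":0,"wy":0,"wz":0},{"hand":-1,"dx":0.35,"dy":0,"dz":0.6,"wx":0,"wy":0,"wz":0},{"hand":-1,"dx":0.4,"dy":0,"dz":0.6,"wx":0,"wy":0,"wz":0},{"hand":-1,"dx":0.45,"dy":0,"dz":0.6,"wx":0,"wy":0,"wz":0},{"hand":-1,"dx":0,"dy":0,"dz":0,"wx":0,"wy":0,"wz":0}]'; python3 corr.py 20 .479 .0865 .1413; python3 - <<'E'
from h import *
cap('side','side4');cap('wrist','wrist4')
a=cv2.imread('pics/side4.png')[140:240,180:320]; c=cv2.imread('pics/wrist4.png')
cv2.imwrite('pics/v4.png',np.hstack([cv2.resize(a,(420,300),interpolation=2),cv2.resize(c,(380,300))]))
E
```

```text
time_s: 5.05
position: [0.4781, 0.0868, 0.1402]
tcp_rot: [[0.938, 0.061, 0.341], [0.055, -0.998, 0.025], [0.342, -0.005, -0.94]]
force: [-2.8, 0.1, 0.9]
opening: 0.006
t 5.05 q [ -4.9  23.5 121.5  11.7  15.5  70.9] pos [0.4781 0.0868 0.1402] F [-2.8  0.1  0.9]
d cm [ 0.09 -0.03  0.11] w [-0.0045 -0.0001 -0.0066]
```

View pics/v4.png

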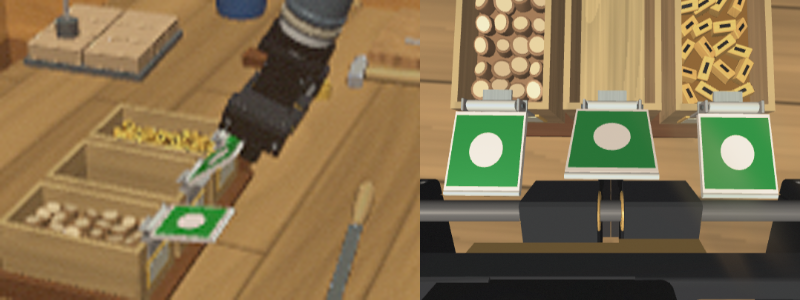

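The marker is lifting on the fingertip with about 3 N, and the neighbours are untouched. Continuing.

```bash
python3 -m handwheel '[{"hand":-1,"dx":0.5,"dy":0.03,"dz":0.55,"wx":0,"wy":0,"wz":0},{"hand":-1,"dx":0.55,"dy":0.03,"dz":0.5,"wx":0,"wy":0,"wz":0},{"hand":-1,"dx":0.6,"dy":0.03,"dz":0.45,"wx":0,"wy":0,"wz":0},{"hand":-1,"dx":0.6,"dy":0.03,"dz":0.4,"wx":0,"wy":0,"wz":0},{"hand":-1,"dx":0.65,"dy":0.03,"dz":0.35,"wx":0,"wy":0,"wz":0},{"hand":-1,"dx":0.65,"dy":0.03,"dz":0.3,"wx":0,"wy":0,"wz":0},{"hand":-1,"dx":0.6,"dy":0.03,"dz":0.2,"wx":0,"wy":0.022,"wz":0},{"hand":-1,"dx":0.6,"dy":0.03,"dz":0.15,"wx":0,"wy":0.022,"wz":0},{"hand":-1,"dx":0,"dy":0,"dz":0,"wx":0,"wy":0,"wz":0}]'; python3 corr.py 15 .5373 .0895 .1715; python3 - <<'E'
from h import *
cap('side','side5');cap('wrist','wrist5')
a=cv2.imread('pics/side5.png')[140:240,180:320]; c=cv2.imread('pics/wrist5.png')
cv2.imwrite('pics/v5.png',np.hstack([cv2.resize(a,(420,300),interpolation=2),cv2.resize(c,(380,300))]))
E
```

```text
time_s: 6.05
position: [0.529, 0.0889, 0.1697]
tcp_rot: [[0.951, 0.06, 0.304], [0.055, -0.998, 0.024], [0.305, -0.007, -0.952]]
force: [0.3, -0.5, -0.0]
opening: 0.007
t 6.05 q [ -3.9  22.9 111.4   5.5  28.3  78.3] pos [0.529  0.0889 0.1697] F [ 0.3 -0.5 -0. ]
d cm [0.83 0.06 0.18] w [-0.0093  0.0473 -0.0056]
```

View pics/v5.png

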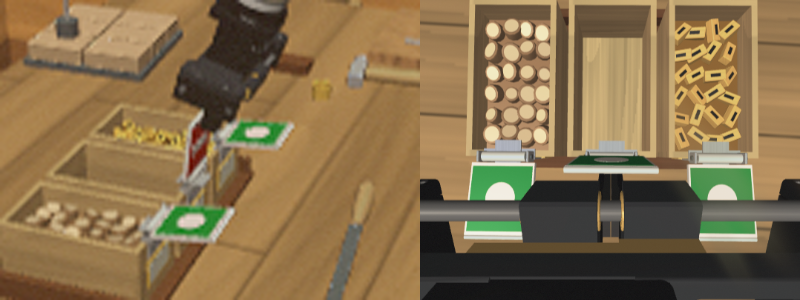

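```bash
python3 -m handwheel '[{"hand":-1,"dx":0.6,"dy":0.03,"dz":0.1,"wx":0,"wy":0.023,"wz":0},{"hand":-1,"dx":0.6,"dy":0.03,"dz":0.05,"wx":0,"wy":0.023,"wz":0},{"hand":-1,"dx":0.6,"dy":0.03,"dz":0,"wx":0,"wy":0.023,"wz":0},{"hand":-1,"dx":0.6,"dy":0.03,"dz":0,"wx":0,"wy":0.023,"wz":0},{"hand":-1,"dx":0.6,"dy":0.03,"dz":-0.1,"wx":0,"wy":0.023,"wz":0},{"hand":-1,"dx":0.6,"dy":0.03,"dz":-0.15,"wx":0,"wy":0.023,"wz":0},{"hand":-1,"dx":0.55,"dy":0.03,"dz":-0.2,"wx":0,"wy":0.023,"wz":0},{"hand":-1,"dx":0.55,"dy":0.03,"dz":-0.25,"wx":0,"wy":0.023,"wz":0},{"hand":-1,"dx":0.5,"dy":0.03,"dz":-0.3,"wx":0,"wy":0.023,"wz":0},{"hand":-1,"dx":0.5,"dy":0.03,"dz":-0.35,"wx":0,"wy":0.023,"wz":0}]'; python3 corr.py 2.5 .5915 .0925 .1505; python3 - <<'E'
from h import *
cap('side','side6');cap('wrist','wrist6')
a=cv2.imread('pics/side6.png')[140:240,180:320]; c=cv2.imread('pics/wrist6.png')
cv2.imwrite('pics/v6.png',np.hstack([cv2.resize(a,(420,300),interpolation=2),cv2.resize(c,(380,300))]))
E
```

```text
time_s: 7.15
position: [0.5824, 0.0922, 0.1561]
tcp_rot: [[0.996, 0.057, 0.072], [0.055, -0.998, 0.025], [0.073, -0.021, -0.997]]
force: [-0.8, -0.0, 0.6]
opening: 0.004
t 7.15 q [-2.7 30.8 94.3  2.1 50.8 82.8] pos [0.5824 0.0922 0.1561] F [-0.8 -0.   0.6]
d cm [ 0.91  0.03 -0.56] w [-0.0225  0.0287 -0.0023]
```

View pics/v6.png

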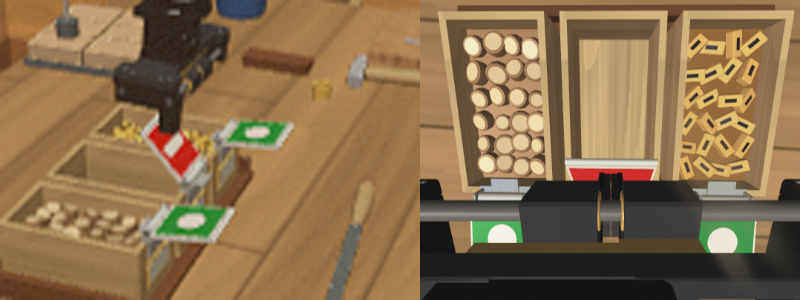

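```bash
python3 -m handwheel '[{"hand":-1,"dx":0.45,"dy":0.02,"dz":-0.35,"wx":-0.006,"wy":0.023,"wz":0},{"hand":-1,"dx":0.45,"dy":0.02,"dz":-0.4,"wx":-0.006,"wy":0.023,"wz":0},{"hand":-1,"dx":0.4,"dy":0.02,"dz":-0.45,"wx":-0.006,"wy":0.023,"wz":0},{"hand":-1,"dx":0.35,"dy":0.02,"dz":-0.5,"wx":0,"wy":0,"wz":0},{"hand":-1,"dx":0.3,"dy":0.02,"dz":-0.5,"wx":0,"wy":0,"wz":0},{"hand":-1,"dx":0.25,"dy":0.02,"dz":-0.5,"wx":0,"wy":0,"wz":0},{"hand":-1,"dx":0.2,"dy":0.02,"dz":-0.5,"wx":0,"wy":0,"wz":0},{"hand":-1,"dx":0.15,"dy":0.02,"dz":-0.5,"wx":0,"wy":0,"wz":0},{"hand":-1,"dx":0,"dy":0,"dz":0,"wx":0,"wy":0,"wz":0}]'; python3 corr.py 0 .6095 .0935 .1065
```

```text
time_s: 8.15
position: [0.6087, 0.0937, 0.1189]
tcp_rot: [[0.998, 0.056, 0.005], [0.056, -0.998, 0.007], [0.005, -0.007, -1.0]]
force: [0.1, 0.9, 0.4]
opening: 0.006
t 8.15 q [-1.8 36.8 88.9  0.5 54.1 84.7] pos [0.6087 0.0937 0.1189] F [0.1 0.9 0.4]
d cm [ 0.08 -0.02 -1.24] w [-0.0069  0.005  -0.0016]
```

Now small steps down to the stop, watching force.

```bash
python3 -m handwheel '[{"hand":-1,"dx":0.05,"dy":0,"dz":-0.3,"wx":0,"wy":0,"wz":0},{"hand":-1,"dx":0.05,"dy":0,"dz":-0.3,"wx":0,"wy":0,"wz":0},{"hand":-1,"dx":0,"dy":0,"dz":-0.3,"wx":0,"wy":0,"wz":0},{"hand":-1,"dx":0,"dy":0,"dz":0,"wx":0,"wy":0,"wz":0}]'; python3 - <<'E'
from h import *
cap('side','side7');cap('wrist','wrist7')
a=cv2.imread('pics/side7.png')[140:240,180:320]; c=cv2.imread('pics/wrist7.png')
cv2.imwrite('pics/v7.png',np.hstack([cv2.resize(a,(420,300),interpolation=2),cv2.resize(c,(380,300))]))
E
```

```text
time_s: 8.55
position: [0.6098, 0.0937, 0.1104]
tcp_rot: [[0.998, 0.056, 0.006], [0.056, -0.998, 0.007], [0.006, -0.007, -1.0]]
force: [-0.0, -0.3, 0.8]
opening: 0.004
```

View pics/v7.png

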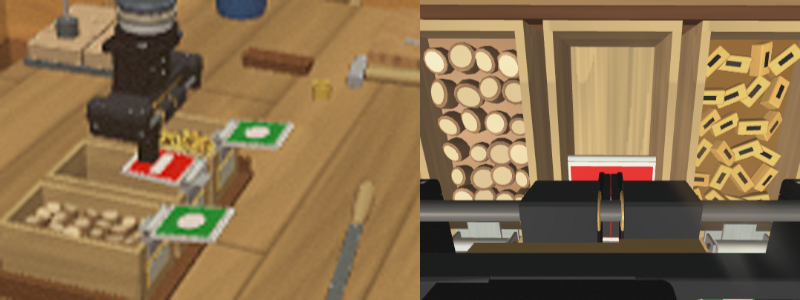

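```bash
python3 -m handwheel '[{"hand":-1,"dx":0,"dy":0,"dz":-0.15,"wx":0,"wy":0,"wz":0},{"hand":-1,"dx":0,"dy":0,"dz":-0.15,"wx":0,"wy":0,"wz":0},{"hand":-1,"dx":0,"dy":0,"dz":0,"wx":0,"wy":0,"wz":0}]';python3 -m handwheel '[{"hand":-1,"dx":0,"dy":0,"dz":-0.1,"wx":0,"wy":0,"wz":0},{"hand":-1,"dx":0,"dy":0,"dz":0,"wx":0,"wy":0,"wz":0}]'
```

```text
time_s: 8.95
position: [0.6098, 0.0937, 0.1076]
tcp_rot: [[0.998, 0.056, 0.006], [0.056, -0.998, 0.007], [0.006, -0.007, -1.0]]
force: [-0.4, -0.5, -0.8]
opening: 0.007
time_s: 9.15
position: [0.6099, 0.0937, 0.107]
tcp_rot: [[0.998, 0.056, 0.006], [0.056, -0.998, 0.007], [0.006, -0.006, -1.0]]
force: [0.7, 0.4, 1.6]
opening: 0.007
```

```bash
python3 -m handwheel '[{"hand":-1,"dx":0,"dy":0,"dz":-0.05,"wx":0,"wy":0,"wz":0},{"hand":-1,"dx":0,"dy":0,"dz":0,"wx":0,"wy":0,"wz":0}]'; python3 -m handwheel '[{"hand":-1,"dx":0,"dy":0,"dz":1,"wx":0,"wy":0,"wz":0},{"hand":-1,"dx":0,"dy":0,"dz":2,"wx":0,"wy":0,"wz":0},{"hand":-1,"dx":-0.5,"dy":0,"dz":3,"wx":0,"wy":0,"wz":0},{"hand":-1,"dx":-1,"dy":0,"dz":3,"wx":0,"wy":0,"wz":0},{"hand":-1,"dx":-2,"dy":0,"dz":3,"wx":0,"wy":0,"wz":0},{"hand":-1,"dx":-3,"dy":0,"dz":2,"wx":0,"wy":0,"wz":0},{"hand":-1,"dx":-3,"dy":0,"dz":1,"wx":0,"wy":0,"wz":0},{"hand":-1,"dx":-3,"dy":0,"dz":0,"wx":0,"wy":0,"wz":0},{"hand":-1,"dx":0,"dy":0,"dz":0,"wx":0,"wy":0,"wz":0}]'
python3 - <<'E'
from h import *
cap('wrist','wrist8');cap('side','side8');cap('top','top8')
for f in('wrist8','side8'):
    W,p,d=world(f)
    hsv=cv2.cvtColor(p,cv2.COLOR_RGB2HSV)
    for nm,g in(('green',(hsv[...,0]>50)&(hsv[...,0]<85)&(hsv[...,1]>120)),('red',((hsv[...,0]<5)|(hsv[...,0]>173))&(hsv[...,1]>180))):
        n,l,s,c=cv2.connectedComponentsWithStats(g.astype(np.uint8))
        for i in range(1,n):
            if s[i,4]<60: continue
            P=W[(l==i)&(d>0)]; A=np.c_[P[:,:2],np.ones(len(P))]
            k=np.linalg.lstsq(A,P[:,2],rcond=None)[0]
            print(f,nm,c[i].round(),P.min(0).round(3),P.max(0).round(3),'plane',k.round(3))
a=cv2.imread('pics/side8.png')[140:240,180:320]; c=cv2.imread('pics/wrist8.png')
cv2.imwrite('pics/v8.png',np.hstack([cv2.resize(a,(420,300),interpolation=2),cv2.resize(c,(380,300))]))
E
```

```text
time_s: 9.35
position: [0.6099, 0.0937, 0.1068]
tcp_rot: [[0.998, 0.056, 0.006], [0.056, -0.998, 0.007], [0.006, -0.006, -1.0]]
force: [-0.8, -0.6, 5.1]
opening: 0.004
time_s: 10.25
position: [0.48, 0.0942, 0.2566]
tcp_rot: [[0.998, 0.056, 0.002], [0.056, -0.998, 0.007], [0.002, -0.007, -1.0]]
force: [0.5, 1.0, -1.1]
opening: 0.007
wrist8 green [152. 153.] [0.468 0.173 0.105] [0.534 0.241 0.118] plane [-0.145 -0.009  0.187]
wrist8 green [392. 144.] [ 0.484 -0.066  0.105] [ 0.546 -0.     0.116] plane [-0.107 -0.006  0.166]
wrist8 red [266.  65.] [0.561 0.058 0.104] [0.627 0.126 0.109] plane [ 0.001 -0.001  0.106]
side8 green [265. 184.] [ 0.483 -0.067  0.105] [ 0.544 -0.004  0.114] plane [-0.1  -0.01  0.16]
side8 green [243. 213.] [0.47  0.173 0.105] [0.534 0.236 0.117] plane [-0.15   0.001  0.186]
```

View pics/v8.png

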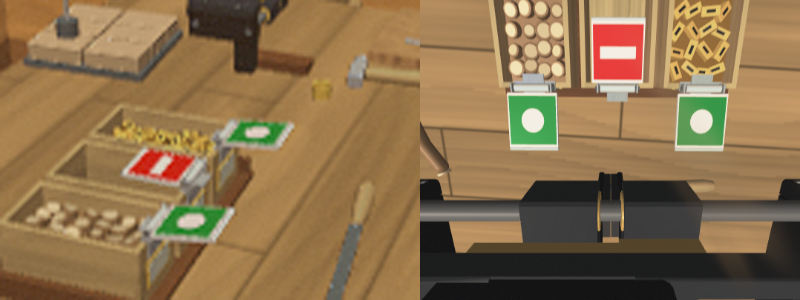

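View pics/top8.png

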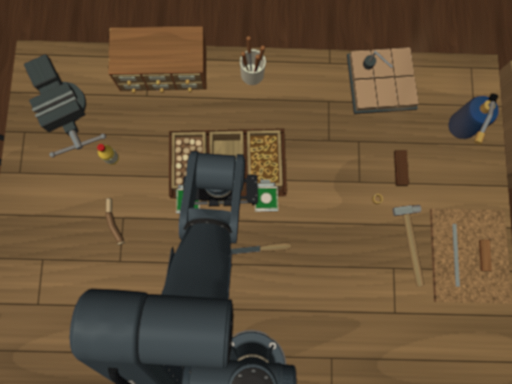

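The marker lies flat with red up (fitted slope about 0.001). The neighbours are unchanged at about 0.14 and 0.11 rad, loose items are where they were, and the hand is clear.

```bash
python3 -c "
from rig import hand_in
print(hand_in())"
```

```text
the job is handed in; nothing more can be done
None
```

The empty (middle) bin's marker now lies flat over the bin's mouth with its red face up, and I handed the job in. Handing in returns no verdict.

**How it went:** I used the shut fingertips, tilted about 20° towards the bin, to lift the free edge. I then pushed the plate past upright and pressed it gently to its stop. The highest force I read was about 5 N, at the stop, though force was only read at the end of each move. I then raised and withdrew the hand at about 10.3 s.

**Last checks:**
- **Empty bin's marker:** the plane fitted to its red face has a slope of about 0.001, so it is level at its stop.
- **Full bins' markers:** still green up at about 0.14 rad (antler) and 0.11 rad (brass), the same as before.
- **Loose items:** compared by eye in the top and side pictures, none looks moved. The arm covers part of the file in the last top view.
- **Hand:** clear of everything, with only noise-level force.

**What didn't go as planned:** my first attempt to tilt to 45° could not be reached because the wrist came close to a singularity. It stopped at about 30° with the hand 2 cm off sideways, in free air. I corrected this before touching anything.

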